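# Free a stuck parts tray and hold it over the light pad

### The arm

A 6-joint arm with a two-finger parallel gripper is mounted at the origin on the work surface. World frame = base frame: x ahead of the robot, y to its left, z up, the work surface at z = 0. Lengths are in mm, angles in rad, forces in N, time in s.
With the tool pointing down it reaches from about 400 to 925 mm from the base axis. Payload 12.5 kg.
Tool frame: the origin (TCP) lies midway between the tips of the shut fingers; the grasp point (between the pads) lies 19 mm behind it; z points along the fingers, y is the line along which they close (so a half turn about z gives the same grasp; the last joint's range is limited). The gripper opens to 95 mm and grips with 3 to 60 N. Pads are 20 mm wide; open, the fingers measure 119 mm over their backs; the gripper's body (75 mm by 180 mm) begins 59 mm behind the grasp point.
Start: joints at [-1.348, 0.491, 1.559, -0, 1.092, -0.106], TCP at [201.84, -591.53, 214.661] pointing down, gripper open.
Joint ranges: [-3.1, 3.1], [-0.84, 2.19], [0.05, 2.79], [-1.13, 4.28], [0.06, 2.93], [-2.69, 2.69]. Speed limits (rad/s): [2.22, 2.22, 2.79, 3.14, 3.14, 3.14].

### API

Orientations are given as [roll, pitch, yaw] about the fixed x, y, z axes, in that order (R = Rz(yaw) Ry(pitch) Rx(roll)).
In Python, from cell import state, viewer, env, models gives the robot as it stands. The module is installed in compiled form; this text tells all that it offers.
- The arm moves only by the tool arm_command, never from a script. Its argument "rows" is a list of rows, each a list of 2 entries, a list of its own where there are three numbers: the shift along the tool's x, y, z normalised to -1 to 1, where 1 is 0.25 m, then the turn about the tool's z normalised to -1 to 1, where 1 is pi rad. A call has exactly 5 rows; each row shifts and turns the commanded pose from where the row before left it, along the tool's axes as they then stand; what a row does not reach is not made up. A row lasts 1/10 s, in which the tool goes at most 50 mm and 8.59 degrees, less where a joint would pass 70% of its speed; a pose out of reach is approached as far as the arm can. A call with a number of a shift or a turn outside -1 to 1 is refused whole. A call with a gripper value outside its range is refused whole. "claw" is the opening, from 0 (shut) to 1 (fully open), set as the call begins (left out, the last holds). The fingers move at their own pace and stop on an object; the grip force is fixed at half the most. Time passes only in rows, so rows that do not move let the fingers close, or fill a call up. It gives the time, the measured TCP pose, the force, the opening and the grip force at its end, in the units of the state.
- state(): the state, without advancing time (a new reading comes with each control period).
- viewer.read_camera(name): name is "scene" or "top"; returns (picture, depth): 400x640x3 uint8, red, green, blue; 400x640 float32, mm along the optical axis (not along the pixel's ray), 0 where there is no reading.
- viewer.get_calibration(name): a dict with "camera_matrix" (3x3 intrinsics, pixels), "dist_coeffs" ([k1, k2, p1, p2, k3] as OpenCV has them; the pictures are not rectified), "world_to_cam" (4x4, takes a point from world to camera coordinates). Camera axes: x right, y up, looking along -z (the intrinsics and any distortion apply to the point x, -y, -z); pixel columns grow to the right and rows downward; lengths in mm; the calibration is good to about 2 mm. A picture is of the moment at which its call begins. get_calibration takes no time and is no camera call.
- env.job_done(): hands the job in; it is judged then, once.
Trained networks look in the newest picture that a camera, given by its name, has taken for a name from the list of things; names that differ only in an ending like _2 or _b are one class to them, and where a whole thing is asked for, a point or a joint stands for the part that bears it (a point fixed in the world has none). Each returns a list of dicts, best first, with "confidence" (0 to 1); they miss things now and then, are a little off and sometimes report something else, mostly with a low value. They report only what shows in the picture. A call takes as long as a camera call. They do not tell look-alikes from the thing itself.
- models.search_frame(camera, label): "position" ([x, y, z] in mm, in world coordinates, good to about 4 mm: the middle of the surface that is visible of it).
- models.mark_of(camera, label): "position" ([x, y, z] in mm, in world coordinates, good to about 4 mm: a listed point, or the origin of a listed thing).
The state is a dict: "t": time; "joints": joint angles; "qvel": joint speeds; "tau": joint torques, N m; "eef_pos": TCP position; "tcp_rot": TCP orientation; "ft_force": force on the tool from outside, world axes, zero at the start; "moment": the same for the moment, N m; "opening": opening from 0.0 (shut) to 1.0 (fully open); "grip_force": force on a finger pad.
Only numpy, scipy, OpenCV 4.12 (cv2) and the standard library are available. Lean on these libraries where they do the work, as an engineer would, in place of code of your own. Each camera call takes 0.05 s, during which the arm holds its last target. There are 200 camera calls.

### The job

Take the stylus from its stand and press the red button, sunk in the green housing of the tray magazine, fully down with its tip, so that the red hold-down arm springs up; then put the stylus back in its stand. The blue top tray is stuck to the grey trays beneath it: take it by its yellow corner tab and lift that corner first to peel it off, leaving the grey trays down in the magazine. Finish while still holding the tray up over the round light pad, roughly level and at least 15 cm above the bench, and leave the other things alone.

Things in the scene. Friction and masses are not known exactly. Their poses are not given: they have to be found in the camera images.
- magazine: Fixed tray magazine: aluminium plate 200 (x) x 150 (y) x 10 mm, origin at the plate's centre on the bench, z up. The trays stand on it centred over the origin, between dark steel fences (top 36 mm above the bench). At its +y side a green release housing, 160 (x) x 60 (y) mm, centred at y +110 mm, top 60 mm above the bench.
- release (a joint): Red push button, 15 mm wide, at the bottom of an 18 mm round hole in the housing's top, at x -55, y +110 mm in the magazine's frame, ringed by yellow dots. 0 = out, 0.010 m = fully down. It is light (about 1 N, more if pushed fast) and linked to the hold-down arm: past about half its travel the sprung arm flips up and draws the button fully down, where both stay.
- release_top (a point): Centre of the red button's top face; 54 mm above the bench when out, that is 6 mm below the housing's top.
- clamp (a joint): Red hold-down arm, 105 x 16 mm, hinged on the housing (magazine frame x +50, y +92, z 68 mm, hinge along x), lying over the tray towards -y. 0 = down over the tray; worked by the button (1.75 rad for its 10 mm), it flips up within about 1 s to 1.75 rad, just past upright, leaning away from the tray, where it stays (tip then 171 mm above the bench).
- clamp_tip (a point): Free end of the hold-down arm.
- stack: The grey trays: three nested trays as one loose block, 160 x 120 mm at the rims, 0.95 kg, standing on the magazine plate (origin under its centre, 10 mm above the bench, over the magazine's origin). Towards its four corners grey clips with sprung sticky amber pads stand up outside its long sides (to y +-75, 62 mm above the bench) and grip the blue tray's rim.
- tray: Blue formed tray on top, to be peeled off: rim 160 (x) x 120 (y) mm, 25 mm deep, 0.12 kg; origin at its underside's centre (34 mm above the bench when nested), z up. Four sticky pads hold its long sides, at x +-45 mm, each with 1 to 2 N until the rim there is about 9 mm up. Lifted slowly by the tab, with the opposite corner as pivot, it comes off; jerked, it may take the grey trays along.
- tab (a point): Grasp point on the yellow tab at the tray's -x, -y corner: a flat bar 20 mm wide, 6 mm thick, sticking out 28 mm diagonally from the rim's corner. The point is 15 mm out, mid-thickness, 59 mm above the bench when nested; tray frame x -90.6, y -70.6, z +25 mm. Take it from above across its 20 mm width; the space beside and below it is free.
- far_corner (a point): Underside of the tray's rim at the corner diagonally opposite the tab (tray frame x +75, y +55, z +22 mm); 56 mm above the bench when nested.
- stylus: Stylus, standing upright in its stand, loose, 60 g, 116 mm long: a 6 mm steel pin 40 mm long below, a brass collar 22 mm wide and 6 mm thick, an orange round handle 14 mm wide and 70 mm long above. Origin at the centre of the collar's underside, z along the stylus up to the handle.
- stylus_tip (a point): Lower end of the stylus's pin, 40 mm below its origin.
- stylus_grip (a point): Middle of the handle, 45 mm above the stylus's origin.
- stand: Fixed wooden block 60 x 60 x 50 mm with a 10 mm hole, 44 mm deep, chamfered, down the middle of its top; origin at the centre of its underside. The stylus hangs in it with its collar flat on the block's top (50 mm above the bench).
- pad: Round light pad, fixed, 130 mm wide, 10 mm high, black rim and white face; origin at the centre of its underside.
- pot: Bystander: small jar, 56 mm wide, 55 mm high.
- bottle: Bystander: bottle, 52 mm wide, 130 mm high.
- finial: Bystander: brass lamp finial, 60 mm wide, 85 mm high.
- lids: Bystander: pile of coloured lids, 64 mm wide, 44 mm high.
- driver: Bystander: screwdriver lying flat.
- wrench: Bystander: wrench lying flat.
- tin: Bystander: low tin, 60 mm wide, 35 mm high.
Mind the look-alikes: they are no part of the job. There is more than one size of the tray; the job needs the largest.

How it is judged (in metres and radians):
On the way, in this order (a step that is already met when the one before it is completed fails the run):
1. the button is pressed down with the stylus tip (at least 7 of its 10 mm) (value of joint release above 0.007 m and distance between stylus_tip and release_top below 0.012 m), for 0.05 s.
2. the hold-down arm is up and the stylus is back upright in its stand, let go (value of joint clamp above 1.2 rad and horizontal distance between stylus and stand below 0.006 m and z of stylus in the frame of stand below 0.056 m and angle between stylus's own z axis and vertical below 0.12 rad and contact force between the fingers and stylus below 0.1 N), for 0.2 s.
3. the tab corner is peeled up (over 15 mm) while the opposite corner is still down (less than 6 mm up) on the grey trays (z of tab in the frame of stack above 0.064 m and z of far_corner in the frame of stack below 0.052 m), for 0.02 s.
At the end, for the whole second after the job is handed in: Tray held at rest, underside over 150 mm up, within 60 mm of the pad's centre, tilt under 0.6 rad, clear of stack and magazine; grey trays within 5 mm of the plate, tilt under 0.06; arm up over 1.2 rad; stylus let go in its stand (6 mm, 0.12 rad) (all of step 2 and contact force between the fingers and tray above 1 N and height (world z) of tray above 0.15 m and angle between tray's own z axis and vertical below 0.6 rad and horizontal distance between tray and pad below 0.06 m and linear speed of tray below 0.03 m/s and contact force between tray and stack below 0.05 N and contact force between tray and magazine below 0.05 N and z of stack in the frame of magazine below 0.015 m and angle between stack's own z axis and vertical below 0.06 rad); the arm keeps its last pose, push and grip.
It fails at once if the grey trays are lifted more than 15 mm off the magazine plate (z of stack in the frame of magazine above 0.025 m).
It fails at once if a bystander is moved more than 40 mm (distance of any of pot, bottle, finial, lids, driver, wrench, tin from where it was at the start of the episode above 0.04 m).
It also fails if it takes over 64 s, if anything falls off the work surface, if the arm or the gripper's body presses on something with over 40 N, if the wrist force passes 120 N, or if a joint passes its speed limit or range.

## Working session

There is one attempt and no reset: what is moved stays moved. The work goes in short steps, Python scripts to look and compute and a tool call to move; the robot and the scene stay as the last step left them, time stands still between calls to the robot, and variables do not carry over. Pictures are saved under pics/ and viewed, at most 12 in all, crops included, and the job is handed in when it is done.

Besides the shell and the picture viewer there is one more tool, called by a JSON object that holds its "fn" and its "kwargs", one argument or row to a line. arm_command: Moves the arm, as the interface text tells. Scaled input: -1 to 1 covers 0.25 m each way for a shift and pi rad each way for a turn. Its arguments: {"type":"object","properties":{"rows":{"type":"array","items":{"type":"array"}},"claw":{"type":"number"}},"required":["rows"]}

```bash
mkdir -p pics; cat > h.py <<'E'
from cell import state, viewer, env, models
import numpy as np, cv2
def cal(n):
    c=viewer.get_calibration(n); return np.array(c["camera_matrix"],float),np.array(c["dist_coeffs"],float),np.array(c["world_to_cam"],float)
F=np.diag([1,-1,-1.])
def world(n,uv,z=None,depth=None):
    """pixel -> world, on plane z or by depth"""
    K,d,T=cal(n); p=cv2.undistortPoints(np.array([[uv]],float),K,d)[0,0]
    ray=F@np.array([p[0],p[1],1.]); R,t=T[:3,:3],T[:3,3]
    o=-R.T@t; v=R.T@ray
    s=depth if depth is not None else (z-o[2])/v[2]
    return o+s*v
def pix(n,P):
    K,d,T=cal(n); q=(T[:3,:3]@np.atleast_2d(P).T).T+T[:3,3]; q=q@F
    return cv2.projectPoints(q.reshape(-1,1,3),np.zeros(3),np.zeros(3),K,d)[0].reshape(-1,2)
def snap(n,f=None):
    im,D=viewer.read_camera(n)
    if f: cv2.imwrite("pics/"+f,im[...,::-1])
    return im,D
E
python3 - <<'E'
from h import *
a=snap("top","top0.png");b=snap("scene","scene0.png")
np.savez("s0.npz",t=a[0],td=a[1],s=b[0],sd=b[1])
for n in ("top","scene"):
    K,d,T=cal(n); print(n,K[0,0],d,np.round(-T[:3,:3].T@T[:3,3]))
    for l in ("magazine","release_top","clamp_tip","tab","far_corner","tray","stack","stylus","stylus_grip","stand","pad"):
        print(l,[(np.round(r["position"]).tolist(),round(r["confidence"],2)) for r in models.mark_of(n,l)])
print(state())
E
```

```text
top 429.57574519647756 [-0.08493021  0.          0.          0.          0.        ] [ 351.  -47. 1657.]
magazine [([598.0, 93.0, 0.0], 0.95)]
release_top []
clamp_tip [([652.0, 82.0, 68.0], 0.5)]
tab [([518.0, 12.0, 58.0], 0.67), ([132.0, 367.0, 20.0], 0.62), ([400.0, 104.0, 19.0], 0.55), ([653.0, 83.0, 66.0], 0.47)]
far_corner [([673.0, 154.0, 58.0], 0.94), ([248.0, 97.0, 18.0], 0.76), ([206.0, 226.0, 17.0], 0.63)]
tray [([605.0, 93.0, 31.0], 0.92), ([167.0, 289.0, -1.0], 0.82), ([314.0, 103.0, 0.0], 0.64), ([532.0, -169.0, -1.0], 0.4)]
stack []
stylus [([476.0, -325.0, 52.0], 0.58)]
stylus_grip [([475.0, -324.0, 96.0], 0.47), ([537.0, -171.0, 1.0], 0.43), ([477.0, -324.0, 52.0], 0.41), ([772.0, -228.0, 5.0], 0.21)]
stand [([474.0, -329.0, -0.0], 0.62)]
pad [([537.0, -171.0, 1.0], 0.86), ([585.0, 451.0, -3.0], 0.19)]
scene 453.10397182156134 [-0.0334794  0.         0.         0.         0.       ] [1139. -329. 1250.]
magazine [([602.0, 91.0, -0.0], 0.95)]
release_top []
clamp_tip [([649.0, 86.0, 65.0], 0.56), ([519.0, 10.0, 57.0], 0.45)]
tab [([400.0, 108.0, 21.0], 0.9), ([129.0, 3
[... 551 characters left out ...]
 ([614.0, -521.0, 1.0], 0.48)]
{'t': 1.2, 'joints': array([-1.34759512e+00,  4.90895599e-01,  1.55888997e+00,  4.69907675e-05,
        1.09165973e+00, -1.05576502e-01]), 'qvel': array([ 0.00039222, -0.00082762, -0.00151983, -0.00212478,  0.00051318,
        0.00083329]), 'tau': array([-1.63740282e-03, -6.12477994e+01, -2.58437115e+01,  6.91562193e-02,
        4.44744201e-02, -3.77849551e-05]), 'eef_pos': array([ 201.85788405, -591.54155657,  214.66713841]), 'tcp_rot': array([ 3.14144173e+00, -2.59425712e-05,  3.28756049e-01]), 'ft_force': array([-0.14724471,  0.2084578 , -0.62833852]), 'moment': array([ 0.04504262, -0.04851339, -0.04802138]), 'grip_force': 0.0, 'opening': 1.0005145376937616}
```

View pics/top0.png

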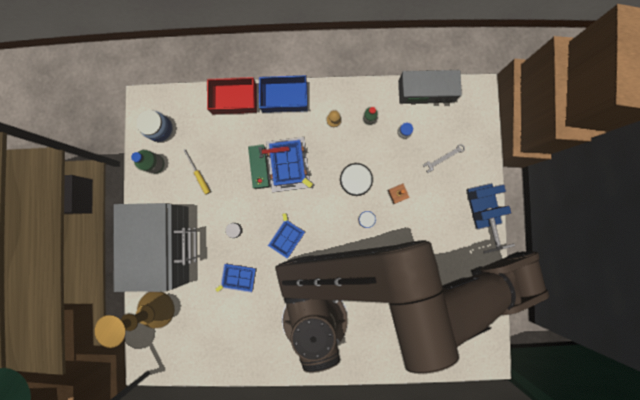

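View pics/scene0.png

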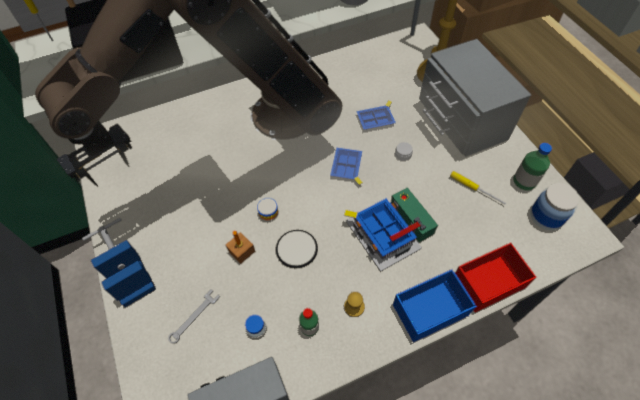

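Top view: the largest tray and the magazine are at about (285,163), with the tab at (308,183). The green housing is at (258,166), the stylus in its stand at (399,193) and the pad at (356,179). The smaller blue trays at (287,238) and (239,277) are look-alikes. The scene view agrees. Next I refine the poses using depth.

```bash
python3 - <<'E'
from h import *
S=np.load("s0.npz")
def cloud(n,im,D,c,r):
    K,d,T=cal(n); u0,v0=pix(n,c)[0]; out=[]
    for v in range(int(v0-r),int(v0+r)):
        for u in range(int(u0-r),int(u0+r)):
            if D[v,u]>0: out.append([u,v,*world(n,(u,v),depth=D[v,u]),*im[v,u]])
    return np.array(out)
for n,k in (("top","t"),("scene","s")):
    im,D=S[k],S[k+"d"]
    C=cloud(n,im,D,[600,110,40],70)
    P=C[:,2:5]; hsv=cv2.cvtColor(C[None,:,5:].astype(np.uint8),cv2.COLOR_RGB2HSV)[0].astype(int)
    H,s,V=hsv.T
    g=(H>60)&(H<95)&(s>100)&(abs(P[:,2]-60)<6)
    b=(H>100)&(H<130)&(s>100)&(P[:,2]>30)&(P[:,2]<66)
    y=(H>22)&(H<34)&(s>130)&(V>120)
    r=((H<6)|(H>174))&(s>150)
    for nm,m in (("green",g),("blue",b)):
        q=P[m][:,:2].astype(np.float32); 
        print(n,nm,m.sum(),"z",np.median(P[m][:,2]).round(1),cv2.minAreaRect(q),np.median(q,0))
    for nm,m in (("yel",y),("red",r)): 
        print(nm,[ [int(a) for a in p[:5]] for p in C[m][:60]])
    C=cloud(n,im,D,[475,-327,60],16); hsv=cv2.cvtColor(C[None,:,5:].astype(np.uint8),cv2.COLOR_RGB2HSV)[0].astype(int)
    m=(C[:,4]>46)&(C[:,4]<54); print("stand top",m.sum(),cv2.minAreaRect(C[m][:,2:4].astype(np.float32)))
    m=C[:,4]>75; print("handle",np.round(C[m][:,2:5]).tolist()[:12], C[m][:,2:5].mean(0))
    C=cloud(n,im,D,[536,-172,10],30); m=(C[:,4]>6)&(C[:,4]<14);print("pad",m.sum(),cv2.minEnclosingCircle(C[m][:,2:4].astype(np.float32)))
    u,v=pix(n,[605,110,50])[0].astype(int); cr=im[v-38:v+38,u-50:u+50]
    cv2.imwrite(f"pics/crop_{k}.png",cv2.resize(cr[...,::-1],None,fx=4,fy=4,interpolation=cv2.INTER_CUBIC)); print("crop origin",u-50,v-38)
a=cv2.imread("pics/crop_t.png");b=cv2.imread("pics/crop_s.png");cv2.imwrite("pics/c2.png",np.hstack([a,b]))
E
```

```text
Traceback (most recent call last):
  File "h.py", line 8, in world
    K,d,T=cal(n); p=cv2.undistortPoints(np.array([[uv]],float),K,d)[0,0]
          ~~~^^^
  File "h.py", line 4, in cal
    c=viewer.get_calibration(n); return np.array(c["camera_matrix"],float),np.array(c["dist_coeffs"],float),np.array(c["world_to_cam"],float)
ValueError: time passes only in moves, steps and waits
```

```bash
sed -i 's/^def cal(n):/from functools import lru_cache\n@lru_cache(None)\ndef cal(n):/' h.py; python3 - <<'E'
from h import *
S=np.load("s0.npz")
def cloud(n,im,D,c,r):
    u0,v0=pix(n,c)[0]; out=[]
    for v in range(int(v0-r),int(v0+r)):
        for u in range(int(u0-r),int(u0+r)):
            if D[v,u]>0: out.append([u,v,*world(n,(u,v),depth=D[v,u]),*im[v,u]])
    return np.array(out)
for n,k in (("top","t"),("scene","s")):
    im,D=S[k],S[k+"d"]
    C=cloud(n,im,D,[600,110,40],70)
    P=C[:,2:5]; hsv=cv2.cvtColor(C[None,:,5:].astype(np.uint8),cv2.COLOR_RGB2HSV)[0].astype(int)
    H,s,V=hsv.T
    g=(H>60)&(H<95)&(s>100)&(abs(P[:,2]-60)<6)
    b=(H>100)&(H<130)&(s>100)&(P[:,2]>30)&(P[:,2]<66)
    y=(H>22)&(H<34)&(s>130)&(V>120)
    r=((H<6)|(H>174))&(s>150)
    for nm,m in (("green",g),("blue",b)):
        q=P[m][:,:2].astype(np.float32); 
        print(n,nm,m.sum(),"z",np.median(P[m][:,2]).round(1),cv2.minAreaRect(q),np.median(q,0))
    for nm,m in (("yel",y),("red",r)): 
        print(nm,[ [int(a) for a in p[:5]] for p in C[m][:45]])
    C=cloud(n,im,D,[475,-327,60],16)
    m=(C[:,4]>46)&(C[:,4]<54); print("stand top",m.sum(),cv2.minAreaRect(C[m][:,2:4].astype(np.float32)))
    m=C[:,4]>75; print("handle",np.round(C[m][:,2:5]).tolist()[:12], C[m][:,2:5].mean(0))
    C=cloud(n,im,D,[536,-172,10],30); m=(C[:,4]>6)&(C[:,4]<14);print("pad",m.sum(),cv2.minEnclosingCircle(C[m][:,2:4].astype(np.float32)))
    u,v=pix(n,[605,110,50])[0].astype(int); cr=im[v-38:v+38,u-50:u+50]
    cv2.imwrite(f"pics/crop_{k}.png",cv2.resize(cr[...,::-1],None,fx=4,fy=4,interpolation=cv2.INTER_CUBIC)); print("crop origin",u-50,v-38)
a=cv2.imread("pics/crop_t.png");b=cv2.imread("pics/crop_s.png");cv2.imwrite("pics/c2.png",np.hstack([a,b]))
E
```

```text
top green 0 z nan ((0.0, 0.0), (0.0, 0.0), 0.0) [nan nan]
top blue 1185 z 46.4 ((676.4988403320312, 101.88851928710938), (311.41943359375, 139.93711853027344), 6.032467365264893) [596.93787  89.60043]
yel [[305, 179, 534, 25, 63], [306, 179, 534, 21, 61], [304, 180, 530, 28, 68], [305, 180, 530, 25, 62], [306, 180, 530, 21, 62], [307, 180, 530, 17, 66], [303, 181, 527, 33, 58], [304, 181, 527, 29, 62], [305, 181, 527, 25, 60], [306, 181, 526, 21, 63], [307, 181, 527, 18, 60], [308, 181, 526, 14, 62], [303, 182, 524, 33, 58], [304, 182, 523, 29, 63], [305, 182, 522, 25, 65], [306, 182, 522, 21, 65], [307, 182, 522, 17, 65], [308, 182, 523, 14, 61], [309, 182, 523, 10, 59], [310, 182, 522, 6, 61], [305, 183, 519, 25, 61], [306, 183, 519, 21, 59], [307, 183, 519, 18, 64], [308, 183, 519, 14, 55], [309, 183, 518, 10, 67], [310, 183, 519, 6, 62], [311, 183, 519, 3, 57], [306, 184, 515, 21, 65], [307, 184, 515, 18, 66], [308, 184, 515, 14, 64], [309, 184, 515, 10, 58], [310, 184, 515, 7, 62], [311, 184, 515, 3, 59], [308, 185, 511, 14, 68], [309, 185, 511, 10, 68], [310, 185, 511, 7, 59], 
[... 4454 characters left out ...]
6, 70], [416, 226, 647, 169, 69], [417, 226, 650, 171, 72]]
stand top 274 ((477.9297790527344, -330.6595458984375), (62.20069122314453, 61.180809020996094), 20.343421936035156)
handle [[470.0, -331.0, 123.0], [472.0, -329.0, 124.0], [474.0, -326.0, 125.0], [474.0, -335.0, 126.0], [474.0, -332.0, 124.0], [477.0, -330.0, 126.0], [475.0, -327.0, 122.0], [477.0, -325.0, 123.0], [476.0, -336.0, 124.0], [477.0, -333.0, 124.0], [480.0, -331.0, 127.0], [481.0, -328.0, 127.0]] [ 479.98071269 -330.60845019  106.5274001 ]
pad 1119 ((497.6492919921875, -165.59169006347656), 106.52147674560547)
crop origin 340 187
  return _methods._mean(a, axis=axis, dtype=dtype,
  ret = ret.dtype.type(ret / rcount)
  ret = um.true_divide(
```

View pics/c2.png

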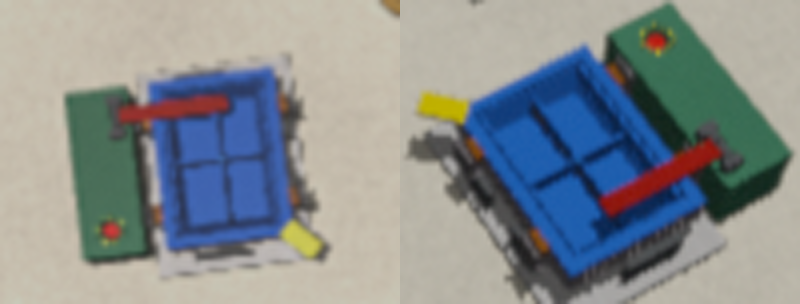

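The crops show the button at about (111,231) in the top crop and (256,41) in the scene crop. The tray rim, housing corners and tab are also clear, so I fit the magazine pose to those points.

```bash
python3 - <<'E'
from h import *
from scipy.optimize import least_squares
T=[((111,231),(-55,110,54)),((67,95),(80,140,60)),((85,261),(-80,140,60)),((272,67),(80,-60,59)),((170,248),(-80,60,59)),((151,84),(80,60,59)),((305,240),(-89.5,-69.5,62))]
Sc=[((256,41),(-55,110,54)),((187,45),(-80,60,59)),((68,103),(-80,-60,59)),((173,275),(80,-60,59)),((305,205),(80,60,59)),((208,35),(-80,80,60)),((268,4),(-80,140,60)),((392,155),(80,140,60)),((322,190),(80,80,60)),((43,106),(-89.5,-69.5,62))]
def prep(L,o): return np.array([[o[0]+(a[0]+.5)/4-.5,o[1]+(a[1]+.5)/4-.5] for a,_ in L]),np.array([b for _,b in L],float)
D={"top":prep(T,(232,123)),"scene":prep(Sc,(340,187))}
def W(p,M):
    c,s=np.cos(p[2]),np.sin(p[2]); return np.c_[p[0]+c*M[:,0]-s*M[:,1],p[1]+s*M[:,0]+c*M[:,1],M[:,2]]
for ns in (["top"],["scene"],["top","scene"]):
    r=least_squares(lambda p:np.concatenate([(pix(n,W(p,D[n][1]))-D[n][0]).ravel() for n in ns]),[600,90,.1],x_scale=[10,10,.1])
    print(ns,r.x.round(3),"res px",np.abs(r.fun).max().round(2))
p=r.x
print("button",W(p,np.array([[-55,110,54.]])),"tab",W(p,np.array([[-90.6,-70.6,59.]])),"far",W(p,np.array([[75,55,56.]])))
S=np.load("s0.npz")
# stand/pad/stylus by colour on known planes
for n,k in (("top","t"),("scene","s")):
    u,v=pix(n,[475,-327,100])[0].astype(int); im=S[k][v-16:v+17,u-16:u+17]; hsv=cv2.cvtColor(im,cv2.COLOR_RGB2HSV).astype(int)
    m=(hsv[...,0]<20)&(hsv[...,1]>120); 
    for zz in (50,85,120):print(n,"stylus guess px",zz,pix(n,[475,-327,zz])[0].round(1))
    cv2.imwrite(f"pics/st_{k}.png",cv2.resize(im[...,::-1],(396,396),interpolation=cv2.INTER_CUBIC)); print("origin",u-16,v-16)
    u,v=pix(n,[536,-172,10])[0].astype(int); g=cv2.cvtColor(S[k],cv2.COLOR_RGB2GRAY)[v-26:v+27,u-26:u+27]; m=(g<75).astype(np.uint8)
    N,l,st,ce=cv2.connectedComponentsWithStats(m); i=1+st[1:,4].argmax(); cn=np.argwhere(l==i)[:,::-1].astype(np.float32)
    h=cv2.convexHull(cn); e=cv2.fitEllipse(h); print("pad",st[i],e,world(n,(e[0][0]+u-26,e[0][1]+v-26),z=10))
a=cv2.imread("pics/st_t.png");b=cv2.imread("pics/st_s.png");cv2.imwrite("pics/st2.png",np.hstack([a,b]))
E
```

```text
['top'] [6.0105e+02 9.1545e+01 1.0300e-01] res px 0.67
['scene'] [6.0243e+02 8.9223e+01 8.9000e-02] res px 3.14
['top', 'scene'] [6.01868e+02 9.01070e+01 9.50000e-02] res px 3.02
button [[536.7304561  194.42474239  54.        ]] tab [[518.33671308  11.27073556  59.        ]] far [[671.34160596 151.94135351  56.        ]]
top stylus guess px 50 [399.4 192.7]
top stylus guess px 85 [401.  191.9]
top stylus guess px 120 [402.8 191.1]
origin 385 175Traceback (most recent call last):
  File "<stdin>", line 23, in <module>
cv2.error: OpenCV(4.12.0) /io/opencv/modules/imgproc/src/shapedescr.cpp:361: error: (-201:Incorrect size of input array) There should be at least 5 points to fit the ellipse in function 'fitEllipseNoDirect'
```

{"fn": "arm_command", "kwargs": {
  "rows": [
    [[0.138,-0.065,0],0],
    [[0.138,-0.065,0],0],
    [[0.138,-0.065,0],0],
    [[0.138,-0.065,0],0],
    [[0.138,-0.065,0],0]
  ],
  "claw": 1
}}

```text
t: 1.7
eef_pos: [339.8, -457.8, 214.8]
tcp_rot: [3.141, -0.0, 0.329]
ft_force: [0.5, -0.3, -0.1]
opening: 0.997
grip_force: 0.0
```

{"fn": "arm_command", "kwargs": {
  "rows": [
    [[0.138,-0.065,0],0],
    [[0.138,-0.065,0],0],
    [[0.138,-0.065,0],0],
    [[0.138,-0.065,0],0],
    [[0.138,-0.065,0],0]
  ]
}}

```text
t: 2.2
eef_pos: [476.9, -325.1, 214.8]
tcp_rot: [3.141, -0.0, 0.329]
ft_force: [-0.1, -0.8, -1.1]
opening: 0.999
grip_force: 0.0
```

{"fn": "arm_command", "kwargs": {
  "rows": [
    [[0,0,0.1],0],
    [[0,0,0.1],0],
    [[0,0,0],0],
    [[0,0,0],0],
    [[0,0,0],0]
  ]
}}

```text
t: 2.7
eef_pos: [476.2, -326.9, 165.9]
tcp_rot: [3.14, -0.001, 0.328]
ft_force: [-0.4, 1.0, 0.8]
opening: 0.998
grip_force: 0.0
```

{"fn": "arm_command", "kwargs": {
  "rows": [
    [[0,0,0.12],0],
    [[0,0,0.12],0],
    [[0,0,0.11],0],
    [[0,0,0],0],
    [[0,0,0],0]
  ]
}}

```text
t: 3.2
eef_pos: [476.3, -326.9, 78.3]
tcp_rot: [3.141, -0.0, 0.328]
ft_force: [0.3, 0.1, -0.3]
opening: 1.0
grip_force: 0.0
```

```bash
python3 - <<'E'
from h import *
im,D=snap("scene"); im2,_=snap("top")
o=[]
for n,i in (("scene",im),("top",im2)):
    u,v=pix(n,[476,-327,90])[0].astype(int); print(u-25,v-25); o.append(cv2.resize(i[v-25:v+25,u-25:u+25][...,::-1],(400,400),interpolation=cv2.INTER_CUBIC))
cv2.imwrite("pics/g1.png",np.hstack(o))
E
```

```text
212 212
376 166
```

View pics/g1.png

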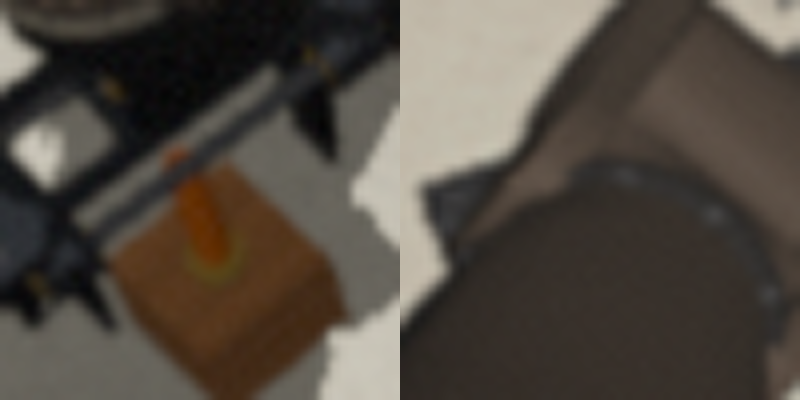

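The handle, at about (205,215) in the crop, stands midway between the fingertips at (105,320) and (330,155). I close the gripper.

{"fn": "arm_command", "kwargs": {
  "rows": [
    [[0,0,0],0],
    [[0,0,0],0],
    [[0,0,0],0],
    [[0,0,0],0],
    [[0,0,0],0]
  ],
  "claw": 0
}}

```text
t: 3.8
eef_pos: [475.9, -326.3, 77.2]
tcp_rot: [3.141, -0.0, 0.329]
ft_force: [-0.0, 1.6, 0.9]
opening: 0.634
grip_force: 0.0
```

{"fn": "arm_command", "kwargs": {
  "rows": [
    [[0,0,0],0],
    [[0,0,0],0],
    [[0,0,0],0],
    [[0,0,0],0],
    [[0,0,0],0]
  ]
}}

```text
t: 4.3
eef_pos: [475.9, -326.4, 77.1]
tcp_rot: [3.142, 0.0, 0.329]
ft_force: [0.5, -0.2, -0.4]
opening: 0.215
grip_force: 0.0
```

{"fn": "arm_command", "kwargs": {
  "rows": [
    [[0,0,0],0],
    [[0,0,0],0],
    [[0,0,0],0],
    [[0,0,0],0],
    [[0,0,0],0]
  ]
}}

```text
t: 4.8
eef_pos: [475.9, -326.4, 77.1]
tcp_rot: [3.141, -0.0, 0.329]
ft_force: [-0.1, -0.7, -0.5]
opening: 0.14
grip_force: 30.0
```

{"fn": "arm_command", "kwargs": {
  "rows": [
    [[0,0,0],0],
    [[0,0,-0.02],0],
    [[0,0,-0.06],0],
    [[0,0,-0.12],0],
    [[0,0,-0.12],0]
  ]
}}

```text
t: 5.3
eef_pos: [475.6, -326.1, 158.1]
tcp_rot: [-3.141, 0.001, 0.329]
ft_force: [0.2, -0.6, 0.2]
opening: 0.14
grip_force: 30.0
```

{"fn": "arm_command", "kwargs": {
  "rows": [
    [[0,0,-0.08],0],
    [[0,0,-0.08],0],
    [[0.06,-0.126,0],0],
    [[0.06,-0.126,0],0],
    [[0.06,-0.126,0],0]
  ]
}}

```text
t: 5.8
eef_pos: [487.8, -221.3, 197.6]
tcp_rot: [3.141, -0.0, 0.328]
ft_force: [0.3, 0.3, -0.3]
opening: 0.145
grip_force: 30.0
```

{"fn": "arm_command", "kwargs": {
  "rows": [
    [[0.06,-0.126,0],0],
    [[0.06,-0.126,0],0],
    [[0.06,-0.126,0],0],
    [[0.06,-0.126,0],0],
    [[0.06,-0.126,0],0]
  ]
}}

```text
t: 6.3
eef_pos: [508.0, -47.7, 197.5]
tcp_rot: [3.141, -0.0, 0.329]
ft_force: [0.8, 0.1, 0.2]
opening: 0.146
grip_force: 30.0
```

{"fn": "arm_command", "kwargs": {
  "rows": [
    [[0.06,-0.126,0],0],
    [[0.06,-0.126,0],0],
    [[0.06,-0.126,0],0],
    [[0.06,-0.126,0],0],
    [[0.06,-0.126,0],0]
  ]
}}

```text
t: 6.8
eef_pos: [528.1, 125.7, 197.5]
tcp_rot: [3.141, -0.0, 0.329]
ft_force: [0.5, 0.1, -0.3]
opening: 0.145
grip_force: 30.0
```

{"fn": "arm_command", "kwargs": {
  "rows": [
    [[0.06,-0.126,0],0],
    [[0.06,-0.126,0],0],
    [[0,0,0],0],
    [[0,0,0],0],
    [[0,0,0],0]
  ]
}}

```text
t: 7.3
eef_pos: [536.1, 192.8, 197.2]
tcp_rot: [3.141, 0.0, 0.328]
ft_force: [0.0, -0.2, 0.1]
opening: 0.142
grip_force: 30.0
```

{"fn": "arm_command", "kwargs": {
  "rows": [
    [[0,0,0.08],0],
    [[0,0,0.08],0],
    [[0,0,0.08],0],
    [[0,0,0],0],
    [[0,0,0],0]
  ]
}}

```text
t: 7.8
eef_pos: [536.5, 192.8, 137.6]
tcp_rot: [3.141, 0.0, 0.328]
ft_force: [0.5, 0.4, 0.3]
opening: 0.142
grip_force: 30.0
```

```bash
python3 - <<'E'
from h import *
im,D=snap("scene"); n="scene"
print([(np.round(r["position"],1).tolist(),round(r["confidence"],2)) for r in models.mark_of(n,"stylus_tip")],[(np.round(r["position"],1).tolist(),round(r["confidence"],2)) for r in models.mark_of(n,"release_top")])
u,v=pix(n,[536,194,65])[0].astype(int); print(u-25,v-25,pix(n,[[536,193,70],[536.7,194.4,54]]))
cv2.imwrite("pics/b1.png",cv2.resize(im[v-25:v+25,u-25:u+25][...,::-1],(600,600),interpolation=cv2.INTER_CUBIC))
E
```

```text
[([586.6, 453.7, -0.5], 0.69), ([536.9, 195.0, 72.0], 0.35)] []
379 170 [[404.28661932 194.47941686]
 [404.10051675 197.27581335]]
```

View pics/b1.png

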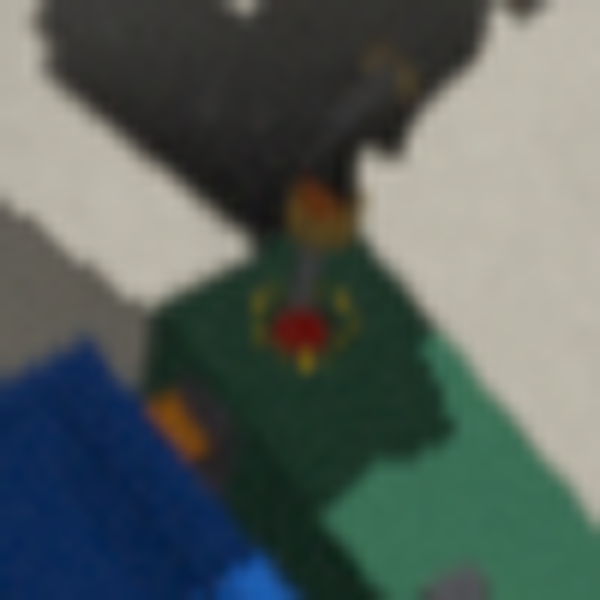

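{"fn": "arm_command", "kwargs": {
  "rows": [
    [[0.002,-0.004,0.03],0],
    [[0,0,0.02],0],
    [[0,0,0.01],0],
    [[0,0,0.01],0],
    [[0,0,0.01],0]
  ]
}}

```text
t: 8.45
eef_pos: [536.3, 194.6, 116.9]
tcp_rot: [3.142, 0.0, 0.329]
ft_force: [-0.9, -0.1, 1.1]
opening: 0.144
grip_force: 30.0
```

{"fn": "arm_command", "kwargs": {
  "rows": [
    [[0,0,0.008],0],
    [[0,0,0.008],0],
    [[0,0,0],0],
    [[0,0,0],0],
    [[0,0,0],0]
  ]
}}

```text
t: 8.95
eef_pos: [536.5, 194.6, 113.1]
tcp_rot: [3.141, -0.0, 0.329]
ft_force: [0.1, 0.6, -0.0]
opening: 0.145
grip_force: 30.0
```

{"fn": "arm_command", "kwargs": {
  "rows": [
    [[0,0,0.004],0],
    [[0,0,0],0],
    [[0,0,0],0],
    [[0,0,0],0],
    [[0,0,0],0]
  ]
}}

```text
t: 9.45
eef_pos: [536.6, 194.7, 112.9]
tcp_rot: [3.141, -0.001, 0.329]
ft_force: [-2.1, 0.1, 9.8]
opening: 0.143
grip_force: 30.0
```

```bash
python3 - <<'E'
from h import *
im,D=snap("scene"); n="scene"
print([(np.round(r["position"],1).tolist(),round(r["confidence"],2)) for r in models.mark_of(n,"clamp_tip")], state()["ft_force"])
u,v=pix(n,[600,150,65])[0].astype(int)
cv2.imwrite("pics/b2.png",cv2.resize(im[v-50:v+50,u-50:u+50][...,::-1],(500,500),interpolation=cv2.INTER_CUBIC))
E
```

```text
[([641.7, 210.2, 170.6], 0.49), ([668.9, 157.1, 57.5], 0.22)] [-1.52402407 -0.79974384  9.11811477]
```

View pics/b2.png

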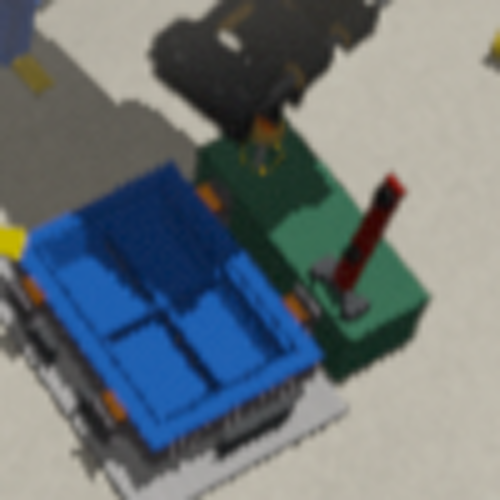

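The red arm is up, with its tip at about (395,185) in the crop and a measured height of 171 mm. I return the stylus.

{"fn": "arm_command", "kwargs": {
  "rows": [
    [[0,0,-0.04],0],
    [[-0.002,0.004,-0.1],0],
    [[0,0,-0.12],0],
    [[0,0,-0.08],0],
    [[-0.06,0.126,0],0]
  ]
}}

```text
t: 10.05
eef_pos: [533.6, 160.8, 200.2]
tcp_rot: [3.141, -0.006, 0.332]
ft_force: [-0.3, -0.7, -0.8]
opening: 0.146
grip_force: 30.0
```

{"fn": "arm_command", "kwargs": {
  "rows": [
    [[-0.06,0.126,0],0],
    [[-0.06,0.126,0],0],
    [[-0.06,0.126,0],0],
    [[-0.06,0.126,0],0],
    [[-0.06,0.126,0],0]
  ]
}}

```text
t: 10.55
eef_pos: [511.8, -15.8, 197.6]
tcp_rot: [3.141, -0.0, 0.329]
ft_force: [1.1, -0.5, -0.7]
opening: 0.143
grip_force: 30.0
```

{"fn": "arm_command", "kwargs": {
  "rows": [
    [[-0.06,0.126,0],0],
    [[-0.06,0.126,0],0],
    [[-0.06,0.126,0],0],
    [[-0.06,0.126,0],0],
    [[-0.06,0.126,0],0]
  ]
}}

```text
t: 11.05
eef_pos: [491.6, -189.2, 197.6]
tcp_rot: [3.141, -0.0, 0.329]
ft_force: [0.5, -0.0, -0.5]
opening: 0.142
grip_force: 30.0
```

{"fn": "arm_command", "kwargs": {
  "rows": [
    [[-0.06,0.126,0],0],
    [[-0.06,0.126,0],0],
    [[-0.06,0.126,0],0],
    [[-0.06,0.126,0],0],
    [[0,0,0],0]
  ]
}}

```text
t: 11.55
eef_pos: [475.4, -329.8, 197.3]
tcp_rot: [3.14, -0.0, 0.326]
ft_force: [-0.2, 0.3, -0.9]
opening: 0.144
grip_force: 30.0
```

{"fn": "arm_command", "kwargs": {
  "rows": [
    [[0,0,0.08],0],
    [[0,0,0.08],0],
    [[0,0,0],0],
    [[0,0,0],0],
    [[0,0,0],0]
  ]
}}

```text
t: 12.05
eef_pos: [476.3, -326.3, 158.3]
tcp_rot: [3.14, -0.001, 0.329]
ft_force: [0.2, -0.8, 0.3]
opening: 0.146
grip_force: 30.0
```

{"fn": "arm_command", "kwargs": {
  "rows": [
    [[0,0,0.08],0],
    [[0,0,0.06],0],
    [[0,0,0.03],0],
    [[0,0,0.03],0],
    [[0,0,0],0]
  ]
}}

```text
t: 12.55
eef_pos: [475.9, -326.3, 106.9]
tcp_rot: [-3.141, 0.0, 0.329]
ft_force: [0.1, 0.8, -0.0]
opening: 0.14
grip_force: 30.0
```

```bash
python3 -c "
from h import *
s=state();print(s['eef_pos'],s['ft_force'],s['moment'])"
```

```text
[ 475.89455324 -326.25241166  106.94048465] [ 0.1448513   0.79789797 -0.00769962] [ 0.0317164  -0.01086752 -0.00091552]
```

Tip is in the hole without force. I lower it the rest of the way.

{"fn": "arm_command", "kwargs": {
  "rows": [
    [[0,0,0.04],0],
    [[0,0,0.04],0],
    [[0,0,0.02],0],
    [[0,0,0.01],0],
    [[0,0,0],0]
  ]
}}

```text
t: 13.05
eef_pos: [475.8, -326.3, 79.2]
tcp_rot: [-3.141, 0.0, 0.329]
ft_force: [0.3, -0.4, -1.8]
opening: 0.145
grip_force: 30.0
```

{"fn": "arm_command", "kwargs": {
  "rows": [
    [[0,0,0.004],0],
    [[0,0,0],0],
    [[0,0,0],0],
    [[0,0,0],0],
    [[0,0,0],0]
  ]
}}

```text
t: 13.55
eef_pos: [475.9, -326.4, 78.8]
tcp_rot: [3.141, -0.0, 0.329]
ft_force: [0.5, -0.3, -0.6]
opening: 0.144
grip_force: 30.0
```

{"fn": "arm_command", "kwargs": {
  "rows": [
    [[0,0,0],0],
    [[0,0,0],0],
    [[0,0,0],0],
    [[0,0,0],0],
    [[0,0,0],0]
  ],
  "claw": 1
}}

```text
t: 14.05
eef_pos: [475.9, -326.4, 78.6]
tcp_rot: [3.141, -0.0, 0.329]
ft_force: [0.7, 0.2, 0.1]
opening: 0.507
grip_force: 0.0
```

{"fn": "arm_command", "kwargs": {
  "rows": [
    [[0,0,0],0],
    [[0,0,0],0],
    [[0,0,0],0],
    [[0,0,0],0],
    [[0,0,-0.02],0]
  ]
}}

```text
t: 14.55
eef_pos: [475.6, -326.2, 83.3]
tcp_rot: [-3.141, 0.001, 0.329]
ft_force: [0.3, 0.1, 0.9]
opening: 0.925
grip_force: 0.0
```

{"fn": "arm_command", "kwargs": {
  "rows": [
    [[0,0,-0.06],0],
    [[0,0,-0.12],0],
    [[0,0,-0.16],0],
    [[0,0,-0.14],0],
    [[0,0,0],0]
  ]
}}

```text
t: 15.05
eef_pos: [477.2, -327.4, 208.6]
tcp_rot: [3.135, -0.004, 0.329]
ft_force: [-0.1, -0.1, -0.9]
opening: 0.999
grip_force: 0.0
```

```bash
python3 - <<'E'
from h import *
n="scene"; im,D=snap(n); print(state()["eef_pos"])
f=lambda l:[(np.round(r["position"],1).tolist(),round(r["confidence"],2)) for r in models.mark_of(n,l)]
for l in ("stylus","stylus_grip","stand"): print(l,f(l))
u,v=pix(n,[476,-327,90])[0].astype(int)
cv2.imwrite("pics/r1.png",cv2.resize(im[v-25:v+25,u-25:u+25][...,::-1],(400,400),interpolation=cv2.INTER_CUBIC))
E
```

```text
[ 476.46736578 -326.79215024  206.10288279]
stylus [([774.6, -228.9, -2.1], 0.57), ([473.9, -328.6, 51.2], 0.52)]
stylus_grip [([719.1, -364.7, 0.2], 0.71), ([474.1, -327.1, 93.9], 0.64)]
stand [([476.0, -326.5, 0.2], 0.59)]
```

View pics/r1.png

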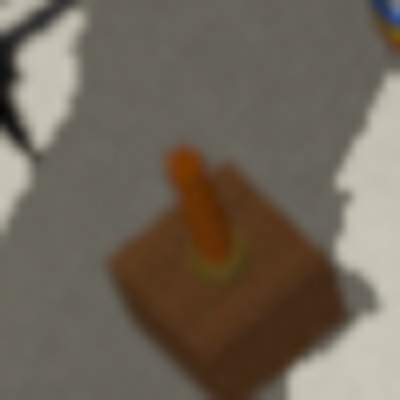

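The stylus, at about (205,215) in the crop, is upright and seated in its stand. Now to the tab.

{"fn": "arm_command", "kwargs": {
  "rows": [
    [[0.06,-0.122,0],0],
    [[0.06,-0.122,0],0],
    [[0.06,-0.122,0],0],
    [[0.06,-0.122,0],0],
    [[0.06,-0.122,0],0]
  ],
  "claw": 0.6
}}

```text
t: 15.75
eef_pos: [497.2, -156.3, 202.4]
tcp_rot: [-3.14, 0.002, 0.329]
ft_force: [0.0, -0.1, 0.2]
opening: 0.643
grip_force: 0.0
```

{"fn": "arm_command", "kwargs": {
  "rows": [
    [[0.06,-0.122,0],0],
    [[0.06,-0.122,0],0],
    [[0.06,-0.122,0],0],
    [[0.06,-0.122,0],0],
    [[0.056,-0.126,0],0]
  ]
}}

```text
t: 16.25
eef_pos: [517.7, 12.8, 202.4]
tcp_rot: [-3.141, 0.002, 0.329]
ft_force: [-0.0, 0.8, 0.4]
opening: 0.6
grip_force: 0.0
```

{"fn": "arm_command", "kwargs": {
  "rows": [
    [[0,0,0],-0.044],
    [[0,0,0],-0.044],
    [[0,0,0],-0.044],
    [[0,0,0],-0.044],
    [[0,0,0.16],0]
  ]
}}

```text
t: 16.75
eef_pos: [519.9, 11.3, 165.4]
tcp_rot: [3.137, -0.003, 0.887]
ft_force: [2.0, -0.5, -0.7]
opening: 0.603
grip_force: 0.0
```

{"fn": "arm_command", "kwargs": {
  "rows": [
    [[0,0,0.16],0],
    [[0,0,0.08],0],
    [[0,0,0],0],
    [[0,0,0],0],
    [[0,0,0],0]
  ]
}}

```text
t: 17.25
eef_pos: [518.6, 11.4, 104.5]
tcp_rot: [3.141, -0.001, 0.882]
ft_force: [0.7, -0.4, -0.4]
opening: 0.6
grip_force: 0.0
```

```bash
python3 - <<'E'
from h import *
n="scene"; im,D=snap(n); s=state();print(s["eef_pos"],s["tcp_rot"])
for n in("scene","top"):
    if n=="top": snap(n)
    print([(np.round(r["position"],1).tolist(),round(r["confidence"],2)) for r in models.mark_of(n,"tab")])
n="scene"; u,v=pix(n,[518,11,60])[0].astype(int); print(u-30,v-30,pix(n,[518.3,11.3,62]))
cv2.imwrite("pics/t1.png",cv2.resize(im[v-30:v+30,u-30:u+30][...,::-1],(480,480),interpolation=cv2.INTER_CUBIC))
E
```

```text
[518.6270069   11.33967894 104.65496756] [ 3.14008504e+00 -8.98906836e-04  8.81738102e-01]
[([519.1, 11.3, 57.7], 0.68), ([130.7, 368.7, 19.6], 0.62)]
[]
318 182 [[348.85980028 212.20984381]]
```

View pics/t1.png

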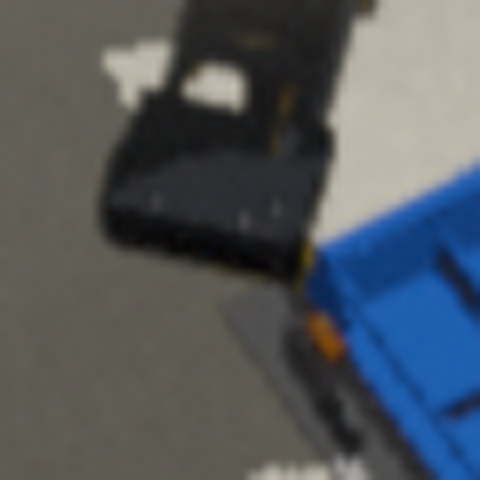

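The gripper covers the tab, whose yellow edge shows at about (305,258). The networks agree on (519,11). I descend and close.

{"fn": "arm_command", "kwargs": {
  "rows": [
    [[0,0,0.1],0],
    [[0,0,0.1],0],
    [[0,0,0.058],0],
    [[0,0,0],0],
    [[0,0,0],0]
  ]
}}

```text
t: 17.95
eef_pos: [518.4, 11.3, 39.7]
tcp_rot: [3.141, -0.0, 0.882]
ft_force: [1.0, 1.2, -0.3]
opening: 0.602
grip_force: 0.0
```

{"fn": "arm_command", "kwargs": {
  "rows": [
    [[0,0,0],0],
    [[0,0,0],0],
    [[0,0,0],0],
    [[0,0,0],0],
    [[0,0,0],0]
  ],
  "claw": 0
}}

```text
t: 18.45
eef_pos: [518.2, 11.4, 39.3]
tcp_rot: [3.141, -0.0, 0.882]
ft_force: [-0.2, -0.8, -0.3]
opening: 0.236
grip_force: 0.0
```

{"fn": "arm_command", "kwargs": {
  "rows": [
    [[0,0,0],0],
    [[0,0,0],0],
    [[0,0,0],0],
    [[0,0,0],0],
    [[0,0,0],0]
  ]
}}

```text
t: 18.95
eef_pos: [518.2, 11.3, 39.2]
tcp_rot: [3.141, -0.0, 0.882]
ft_force: [-0.8, -0.7, 3.0]
opening: 0.207
grip_force: 30.0
```

{"fn": "arm_command", "kwargs": {
  "rows": [
    [[0,0,-0.008],0],
    [[0,0,-0.008],0],
    [[0,0,-0.008],0],
    [[0,0,-0.008],0],
    [[0,0,-0.008],0]
  ]
}}

```text
t: 19.45
eef_pos: [517.9, 11.5, 49.2]
tcp_rot: [-3.141, 0.0, 0.882]
ft_force: [1.5, 1.3, -3.2]
opening: 0.206
grip_force: 30.0
```

{"fn": "arm_command", "kwargs": {
  "rows": [
    [[0,0,-0.008],0],
    [[0.001,0,-0.008],0],
    [[0.001,0,-0.008],0],
    [[0.001,0,-0.008],0],
    [[0.001,0,-0.008],0]
  ]
}}

```text
t: 19.95
eef_pos: [518.7, 12.0, 59.3]
tcp_rot: [3.142, 0.0, 0.882]
ft_force: [-0.9, -0.8, -2.0]
opening: 0.208
grip_force: 30.0
```

{"fn": "arm_command", "kwargs": {
  "rows": [
    [[0.001,0,-0.008],0],
    [[0.001,0,-0.008],0],
    [[0.001,0,-0.008],0],
    [[0.001,0,-0.008],0],
    [[0.001,0,-0.008],0]
  ]
}}

```text
t: 20.45
eef_pos: [519.6, 13.2, 69.3]
tcp_rot: [3.141, -0.0, 0.882]
ft_force: [0.4, -0.1, -2.3]
opening: 0.205
grip_force: 30.0
```

```bash
python3 - <<'E'
from h import *
n="scene"; im,D=snap(n); s=state();print(s["eef_pos"],s["ft_force"],s["grip_force"])
for l in ("tab","far_corner","tray","stack"): print(l,[(np.round(r["position"],1).tolist(),round(r["confidence"],2)) for r in models.mark_of(n,l) if r["position"][0]>450])
u,v=pix(n,[600,90,60])[0].astype(int)
cv2.imwrite("pics/p1.png",cv2.resize(im[v-50:v+50,u-50:u+50][...,::-1],(500,500),interpolation=cv2.INTER_CUBIC))
E
```

```text
[519.67136918  13.17350765  69.52836639] [ 0.274348   -0.02873302 -1.51678559] 29.999994054087438
tab [([519.4, 13.2, 86.7], 0.68), ([476.4, -329.0, 1.9], 0.42), ([473.6, -330.1, 52.5], 0.4)]
far_corner []
tray [([604.5, 92.7, 12.0], 0.73), ([595.4, 91.6, 49.0], 0.56)]
stack [([602.9, 93.3, 12.6], 0.76), ([640.2, 208.3, 168.1], 0.58)]
```

View pics/p1.png

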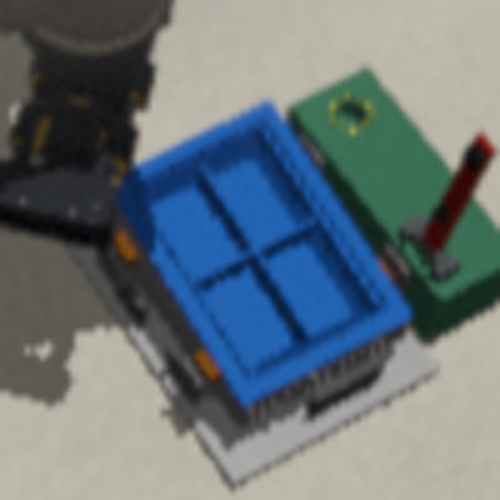

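The tray tilts with the tab corner up about 30 mm, the far corner at about (405,305) still down, and the grey stack in place. I continue.

{"fn": "arm_command", "kwargs": {
  "rows": [
    [[0.001,0,-0.008],0],
    [[0.001,0,-0.008],0],
    [[0.001,0,-0.008],0],
    [[0.001,0,-0.008],0],
    [[0.001,0,-0.008],0]
  ]
}}

```text
t: 21.2
eef_pos: [520.4, 14.1, 79.4]
tcp_rot: [3.141, -0.0, 0.882]
ft_force: [0.5, -0.2, -0.6]
opening: 0.209
grip_force: 30.0
```

{"fn": "arm_command", "kwargs": {
  "rows": [
    [[0.002,0,-0.008],0],
    [[0.002,0,-0.008],0],
    [[0.002,0,-0.008],0],
    [[0.002,0,-0.008],0],
    [[0.002,0,-0.008],0]
  ]
}}

```text
t: 21.7
eef_pos: [521.9, 16.1, 89.3]
tcp_rot: [3.141, 0.0, 0.882]
ft_force: [-0.8, -0.3, -0.9]
opening: 0.207
grip_force: 30.0
```

{"fn": "arm_command", "kwargs": {
  "rows": [
    [[0.002,0,-0.008],0],
    [[0.002,0,-0.008],0],
    [[0.002,0,-0.008],0],
    [[0.002,0,-0.008],0],
    [[0.002,0,-0.008],0]
  ]
}}

```text
t: 22.2
eef_pos: [523.5, 18.0, 99.3]
tcp_rot: [3.142, 0.0, 0.882]
ft_force: [-0.1, 0.1, -0.5]
opening: 0.205
grip_force: 30.0
```

{"fn": "arm_command", "kwargs": {
  "rows": [
    [[0.002,0,-0.008],0],
    [[0.002,0,-0.008],0],
    [[0.002,0,-0.008],0],
    [[0.002,0,-0.008],0],
    [[0.002,0,-0.008],0]
  ]
}}

```text
t: 22.7
eef_pos: [525.1, 19.9, 109.3]
tcp_rot: [3.142, 0.0, 0.882]
ft_force: [0.2, -0.5, -1.0]
opening: 0.205
grip_force: 30.0
```

{"fn": "arm_command", "kwargs": {
  "rows": [
    [[0,0,-0.01],0],
    [[0,0,-0.01],0],
    [[0,0,-0.01],0],
    [[0,0,-0.01],0],
    [[0,0,-0.01],0]
  ]
}}

```text
t: 23.2
eef_pos: [525.1, 19.8, 121.8]
tcp_rot: [3.141, 0.0, 0.882]
ft_force: [-0.1, -0.6, -1.0]
opening: 0.207
grip_force: 30.0
```

```bash
python3 - <<'E'
from h import *
n="scene"; im,D=snap(n); s=state();print(s["eef_pos"],s["ft_force"],s["moment"],s["grip_force"])
for l in ("tab","far_corner","tray","stack"): print(l,[(np.round(r["position"],1).tolist(),round(r["confidence"],2)) for r in models.mark_of(n,l) if r["position"][0]>450])
u,v=pix(n,[600,90,60])[0].astype(int)
cv2.imwrite("pics/p2.png",cv2.resize(im[v-60:v+60,u-60:u+60][...,::-1],(480,480),interpolation=cv2.INTER_CUBIC))
E
```

```text
[525.26816919  19.84899153 122.17953718] [ 0.7076593   0.06377333 -1.04584784] [-0.07741351 -0.00151438  0.00748553] 29.999706537346356
tab [([524.1, 20.5, 139.7], 0.66), ([611.8, -518.0, 2.2], 0.24)]
far_corner [([671.6, 161.3, 116.3], 0.92)]
tray [([599.5, 97.6, 104.8], 0.64)]
stack [([606.1, 95.5, 12.4], 0.63)]
```

View pics/p2.png

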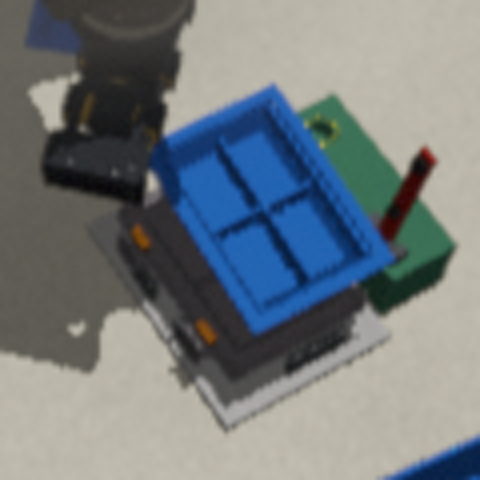

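The tray is free (tab at 140 mm, far corner at 116 mm) and the grey stack is still down. I raise it straight up, then carry it to the pad.

{"fn": "arm_command", "kwargs": {
  "rows": [
    [[0,0,-0.016],0],
    [[0,0,-0.03],0],
    [[0,0,-0.04],0],
    [[0,0,-0.05],0],
    [[0,0,-0.05],0]
  ]
}}

```text
t: 23.95
eef_pos: [525.2, 19.9, 169.5]
tcp_rot: [3.141, -0.0, 0.882]
ft_force: [-0.6, -0.4, -1.9]
opening: 0.203
grip_force: 30.0
```

{"fn": "arm_command", "kwargs": {
  "rows": [
    [[0,0,-0.05],0],
    [[0,0,-0.05],0],
    [[0,0,-0.05],0],
    [[0,0,-0.05],0],
    [[0,0,-0.05],0]
  ]
}}

```text
t: 24.45
eef_pos: [525.0, 19.9, 232.2]
tcp_rot: [3.141, -0.0, 0.882]
ft_force: [0.1, -0.7, -0.7]
opening: 0.207
grip_force: 30.0
```

{"fn": "arm_command", "kwargs": {
  "rows": [
    [[0,0,-0.03],0],
    [[0,0,-0.015],0],
    [[-0.02,0.01,0],0],
    [[-0.04,0.018,0],0],
    [[-0.06,0.027,0],0]
  ]
}}

```text
t: 24.95
eef_pos: [516.2, -12.6, 241.3]
tcp_rot: [-3.141, 0.001, 0.883]
ft_force: [-0.4, 0.1, -0.7]
opening: 0.205
grip_force: 30.0
```

{"fn": "arm_command", "kwargs": {
  "rows": [
    [[-0.07,0.032,0],0],
    [[-0.07,0.032,0],0],
    [[-0.07,0.032,0],0],
    [[-0.07,0.032,0],0],
    [[-0.07,0.032,0],0]
  ]
}}

```text
t: 25.45
eef_pos: [491.1, -106.4, 241.3]
tcp_rot: [-3.141, 0.001, 0.881]
ft_force: [0.3, -0.3, -1.4]
opening: 0.204
grip_force: 30.0
```

{"fn": "arm_command", "kwargs": {
  "rows": [
    [[-0.07,0.032,0],0],
    [[-0.07,0.032,0],0],
    [[-0.07,0.032,0],0],
    [[-0.07,0.032,0],0],
    [[-0.07,0.032,0],0]
  ]
}}

```text
t: 25.95
eef_pos: [466.2, -199.3, 241.3]
tcp_rot: [-3.141, 0.0, 0.881]
ft_force: [-0.1, -0.5, -0.8]
opening: 0.203
grip_force: 30.0
```

{"fn": "arm_command", "kwargs": {
  "rows": [
    [[-0.07,0.032,0],0],
    [[-0.06,0.03,0],0],
    [[-0.04,0.02,0],0],
    [[-0.02,0.01,0],0],
    [[-0.01,0,0],0]
  ]
}}

```text
t: 26.45
eef_pos: [452.8, -251.6, 241.6]
tcp_rot: [-3.141, 0.0, 0.881]
ft_force: [-0.4, -0.4, -1.3]
opening: 0.203
grip_force: 30.0
```

{"fn": "arm_command", "kwargs": {
  "rows": [
    [[0,0,0],0],
    [[0,0,0],0],
    [[0,0,0],0],
    [[0,0,0],0],
    [[0,0,0],0]
  ]
}}

```text
t: 26.95
eef_pos: [453.2, -250.9, 241.9]
tcp_rot: [3.141, 0.0, 0.882]
ft_force: [0.3, -0.1, -0.5]
opening: 0.206
grip_force: 30.0
```

```bash
python3 - <<'E'
from h import *
s=state();print(s["t"],s["eef_pos"],s["ft_force"],s["grip_force"])
for n in("scene","top"):
  im,D=snap(n,f"f_{n}.png")
  for l in ("tab","far_corner","tray","stack","clamp_tip","stylus"): print(n,l,[(np.round(r["position"],1).tolist(),round(r["confidence"],2)) for r in models.mark_of(n,l) if r["position"][0]>420])
E
```

```text
26.95 [ 453.16855799 -250.94341258  241.92290807] [ 0.29191783 -0.14097117 -0.50459918] 29.99977884348482
scene tab [([455.4, -248.1, 259.8], 0.88), ([616.7, -520.0, 1.8], 0.33)]
scene far_corner [([600.8, -107.3, 235.1], 0.94), ([772.9, -231.3, -0.5], 0.22)]
scene tray [([529.5, -177.7, 220.2], 0.63), ([475.2, -327.9, 1.7], 0.35)]
scene stack [([602.7, 90.3, 10.6], 0.89)]
scene clamp_tip [([639.9, 207.6, 168.1], 0.42)]
scene stylus [([477.1, -329.6, 55.1], 0.55)]
top tab []
top far_corner []
top tray [([531.4, -176.2, 218.1], 0.82)]
top stack [([601.2, 92.1, 11.6], 0.85)]
top clamp_tip [([638.7, 202.8, 172.9], 0.48)]
top stylus [([774.1, -93.2, 0.7], 0.62)]
```

View pics/f_scene.png

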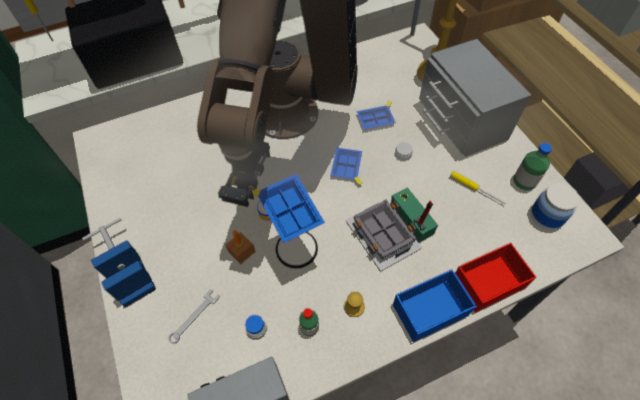

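The tray is held at (530,-177), 219 mm up and nearly level over the pad at (536,-172). The stack is down, the arm is up and the stylus is in its stand at (240,245). I hand in.

```bash
python3 -c "
from h import *
print(env.job_done())"
```

```text
the job is handed in; nothing more can be done
None
```

I handed the job in with every step done, at about 27 s on the robot's clock; the hand-in returned no verdict. At hand-in the blue tray was held nearly level about 219 mm above the bench and within 8 mm of the pad's centre. The hold-down arm was up, the stylus back in its stand and the grey trays still down in the magazine.

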